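# Mix a lacquer bottle and put it away

## Robot

A 7-joint arm with a two-finger parallel gripper is mounted at the origin on the work surface. World frame = base frame: x ahead of the robot, y to its left, z up, the work surface at z = 0. Lengths are in mm, angles in rad, forces in N, time in s.
With the tool pointing down it reaches from about 350 to 900 mm from the base axis. Payload 7.2 kg.
Tool frame: the origin (TCP) lies at the very end of the fingers, on their centre line; the grasp point (between the pads) lies 19 mm behind it; z points along the fingers, y is the line along which they close (so a half turn about z gives the same grasp; the last joint's range is limited). The gripper opens to 88 mm and grips with 3 to 60 N. Pads are 20 mm wide; open, the fingers measure 115 mm over their backs; the gripper's body (75 mm by 178 mm) begins 61 mm behind the grasp point.
Start: joints at [-1.294, 0.411, -0.013, 1.596, 0.006, 1.134, -0.082], TCP at [211.265, 588.214, 222.653] pointing down, gripper open.
Joint ranges: [-2.95, 2.95], [-0.29, 1.99], [-1.47, 1.44], [0.14, 2.54], [-1.03, 4.17], [0.13, 1.85], [-2.86, 2.86]. Speed limits (rad/s): [2.39, 2.39, 3.01, 3.01, 3.14, 3.14, 3.14].

## Interface

Orientations are given as a unit quaternion [x, y, z, w].
In Python, from workcell import state, grab_frame, order, boxes_of gives the robot as it stands.
- The arm moves only by the shell command python3 -m pendant 'ROWS' [FORCE]. ROWS is JSON, a list of rows, each an object with "offset": the shift along the world's x, y, z in cm, a list of three; "roll": the turn about the world's z in rad; "claw": the opening, from -1 (shut) to 1 (fully open). In form: [{"offset": [dx, dy, dz], "roll": roll, "claw": claw}, ...]. A call has 1 to 12 rows; each row is the pose to reach, as a shift and turn from the pose commanded when the call began; what a row does not reach only later rows make up. A row lasts 1/8 s, in which the tool goes at most 62.5 mm and 10.7 degrees, less where a joint would pass 70% of its speed; a pose out of reach is approached as far as the arm can. A call with a gripper value outside its range is refused whole. The fingers move at their own pace and stop on an object; FORCE is the grip in N (left out, the last holds). Time passes only in rows, so rows that repeat a pose let the fingers close. It gives the time, the measured TCP pose, the force, the opening and the grip force at its end, in the units of the state.
- state(): the state, without advancing time (a new reading comes with each control period).
- grab_frame(name): name is "scene" or "side" or "wrist"; returns a dict with "img" (480x640x3 uint8, blue, green, red), "z_map" (480x640 float32, mm along the optical axis (not along the pixel's ray), 0 where there is no reading), "fx", "fy", "cx", "cy" (pixels), "world_to_cam" (4x4, takes a point from world to camera coordinates). Camera axes: x right, y down, z forward; pixel columns grow to the right and rows downward; lengths in mm; the calibration is good to about 2 mm. The wrist camera is an equidistant fisheye: a pixel r from the principal point sees the ray r / f radians off the axis. A picture is of the moment at which its call begins.
- order.job_done(): hands the job in; it is judged then, once.
Trained networks look in the newest picture that a camera, given by its name, has taken for a name from the list of things; names that differ only in an ending like _2 or _b are one class to them, and where a whole thing is asked for, a point or a joint stands for the part that bears it (a point fixed in the world has none). Each returns a list of dicts, best first, with "confidence" (0 to 1); they miss things now and then, are a little off and sometimes report something else, mostly with a low value. They report only what shows in the picture. A call takes as long as a camera call. They do not tell look-alikes from the thing itself.
- boxes_of(camera, name): "at" ([row, column] as shares, 0 to 1, of the picture: columns of its width, rows of its height, amid what is visible of it).
The state is a dict: "time_s": time; "joint_positions": joint angles; "joint_vel": joint speeds; "tau": joint torques, N m; "tool_pos": TCP position; "ee_rot": TCP orientation; "force": force on the tool from outside, world axes, zero at the start; "ft_torque": the same for the moment, N m; "opening": finger opening in mm; "grasp_force": force on a finger pad.
Only numpy, scipy, OpenCV 4.12 (cv2) and the standard library are available. Lean on these libraries where they do the work, as an engineer would, in place of code of your own. Each camera call takes 0.05 s, during which the arm holds its last target. There are 200 camera calls.

## Task

The red frame is due for a touch-up: take the red-capped lacquer bottle and, holding it upright, press it down onto the middle of the mixer's sprung rubber head until the head is fully down, keeping it down for two seconds without forcing it. Then stand the bottle upright in the wooden bin and let go, and last push the bin's front flap up until it is shut. Leave the other two bottles and the red frame as they are.

Things in the scene. Friction and masses are not known exactly. Their poses are not given: they have to be found in the camera images.
- red_bottle: Closed amber glass bottle with paper label, red screw cap and a thin red stripe on the label; 116 mm tall in all: straight body 44 mm in diameter up to 82 mm, sloping shoulder to 92 mm, cap 28 mm in diameter from 90 to 116 mm; about 140 g (varies). Origin at the centre of its underside, z axis up through the cap.
- blue_bottle: Closed amber glass bottle with paper label, blue screw cap and a thin blue stripe on the label; 116 mm tall in all: straight body 44 mm in diameter up to 82 mm, sloping shoulder to 92 mm, cap 28 mm in diameter from 90 to 116 mm; about 140 g (varies). Origin at the centre of its underside, z axis up through the cap. Leave alone.
- white_bottle: Closed amber glass bottle with paper label, white screw cap and a thin white stripe on the label; 116 mm tall in all: straight body 44 mm in diameter up to 82 mm, sloping shoulder to 92 mm, cap 28 mm in diameter from 90 to 116 mm; about 140 g (varies). Origin at the centre of its underside, z axis up through the cap. Leave alone.
- red_frame: Red spectacle frame standing open on the bench, 140 mm wide (y), temples reaching 135 mm towards its +x, 46 mm high. Origin under the middle of its front. Leave alone.
- mixer: Grey round touch mixer, fixed to the bench: 132 mm across at the foot, narrowing to 100 mm at 80 mm height, with a sprung head on top. Origin at the centre of its underside, z up. It carries the head.
- head_top (a point): Centre of the flat upper face of the mixer's head, a black rubber disc with an orange band, 64 mm in diameter and 14 mm thick, on a steel stem; 110 mm above the bench when up. Moves with the head.
- mixer_head (a joint): How far the head is pressed down: 0 up, 0.012 m fully down (hard stop). Spring: about 3 N to start it moving, about 9 N at the stop; it returns by itself.
- bin: Open-topped light-wood bin with a cork floor, fixed to the bench: outside 166 x 166 x 66 mm high, side and back walls 8 mm thick, inner floor 6 mm above the bench. Its front (-x side) is the green-painted wooden flap. Origin at the centre of its underside, z up.
- flap (a joint): Angle of the bin's front flap about the bottom hinge along the bin's y axis: 0 upright and shut, growing as its top swings out towards the bin's -x, up to 1.4 rad. Stiff hinge: it stays where it is left (about 0.06 N m of friction).
- flap_hinge (a point): Hinge line of the flap, at mid-width: 6 mm above the bench and 83 mm to -x of the bin's origin.
- flap_edge (a point): Mid-width of the flap's free edge, at its outer face. The flap is 166 mm wide, 60 mm high from hinge to edge and 8 mm thick; its outer face lies 8 mm in front (-x) of the hinge line when shut.
Not all that is in view belongs to the job. What is shaped like the red_bottle but turquoise or yellow is not meant.

How it is judged:
By the outcome, as a careful person would: the job done as asked, in the order asked, and still so for the second after the job is handed in, with the robot touching nothing.
It also fails if it takes over 64 s, if anything falls off the work surface, if the arm or the gripper's body presses on something with over 40 N, if the wrist force passes 120 N, or if a joint passes its speed limit or range.

## Working session

There is one attempt and no reset: what is moved stays moved. The work goes in short steps, Python scripts to look and compute and a shell command to move; the robot and the scene stay as the last step left them, time stands still between calls to the robot, and variables do not carry over. Pictures are saved under pics/ and viewed, at most 10 in all, crops included, and the job is handed in when it is done.

```bash
mkdir -p pics
cat > h.py <<'E'
import numpy as np, cv2
from workcell import state, grab_frame, order, boxes_of
def cloud(f):
    z=f["z_map"]; v,u=np.mgrid[0:480,0:640]
    P=np.stack([(u-f["cx"])/f["fx"]*z,(v-f["cy"])/f["fy"]*z,z,np.ones_like(z)],-1)
    W=P@np.linalg.inv(np.array(f["world_to_cam"])).T
    W=W[...,:3]; W[z<=0]=np.nan
    return W
E
python3 - <<'E'
from h import *
s=state(); print(s)
ims=[]
for c in("scene","side"):
    f=grab_frame(c); cv2.imwrite(f"pics/{c}0.png",f["img"]); W=cloud(f)
    np.savez(f"{c}0.npz",W=W,img=f["img"])
    print(c,"cam",np.linalg.inv(f["world_to_cam"])[:3,3].round())
    for n in("red_bottle","blue_bottle","white_bottle","red_frame","mixer","head_top","bin","flap_edge"):
        for b in boxes_of(c,n)[:5]:
            r,q=int(b["at"][0]*480),int(b["at"][1]*640)
            print(n,(q,r),round(b["confidence"],2),np.nanmedian(W[r-2:r+3,q-2:q+3],(0,1)).round(),f["img"][r,q])
E
```

```text
{'time_s': 0.0, 'joint_positions': array([-1.29421109,  0.41189722, -0.01274671,  1.597058  ,  0.00556105,
        1.13428453, -0.08217672]), 'joint_vel': array([-6.18187545e-04, -4.12816388e-05,  1.36561941e-03, -6.66072053e-04,
        1.57699055e-03, -2.83857013e-04,  8.11693482e-05]), 'tau': array([-4.53523089e-04, -5.87940860e+01,  6.41571321e-01, -2.91069853e+01,
       -5.38949145e-02,  1.82757602e-02,  1.69961136e-04]), 'tool_pos': array([211.08187336, 587.73060164, 221.80483277]), 'ee_rot': array([ 1.71508756e-01,  9.85182266e-01, -7.99300086e-04, -1.06020250e-04]), 'force': array([-0.50368801, -0.81500971, -0.15097296]), 'ft_torque': array([-0.01354901, -0.02334456,  0.00774974]), 'grasp_force': 0.0, 'opening': 87.8701838821511}
scene cam [755. 399. 682.]
red_bottle (339, 238) 0.95 [486.  10.  74.] [ 25  88 161]
red_bottle (391, 218) 0.77 [386.  19.  82.] [192 208  20]
red_bottle (426, 254) 0.75 [375. 108.  73.] [  0 199 234]
blue_bottle (382, 267) 0.91 [459. 100.  85.] [ 37 113 204]
white_bottle (331, 192) 0.79 [446. -86.  79.] [ 33  89 159]
white_bottle (409, 408) 0.44 [5
[... 362 characters left out ...]
69) 0.82 [ 571. -308.    6.] [ 93 159 222]
flap_edge (264, 150) 0.93 [ 489. -298.   33.] [ 81 108  64]
side cam [  85. -524.  588.]
red_bottle (309, 268) 0.89 [458. -24.  80.] [ 37  74 124]
red_bottle (252, 291) 0.78 [359. -14.  79.] [113 120  30]
red_bottle (216, 267) 0.65 [347.  73.  74.] [ 24 149 187]
blue_bottle (267, 244) 0.82 [440.  68.  82.] [ 38  76 126]
white_bottle (324, 313) 0.79 [ 416. -117.   78.] [ 34  72 122]
red_frame (371, 248) 0.8 [649.  31.   0.] [ 72 126 196]
red_frame (310, 268) 0.23 [459. -25.  80.] [ 35  72 122]
mixer (251, 190) 0.65 [525. 257.  67.] [108 114 116]
head_top (249, 160) 0.77 [548. 297. 110.] [47 51 54]
bin (488, 351) 0.62 [ 606. -272.    7.] [100 164 228]
```

View pics/scene0.png

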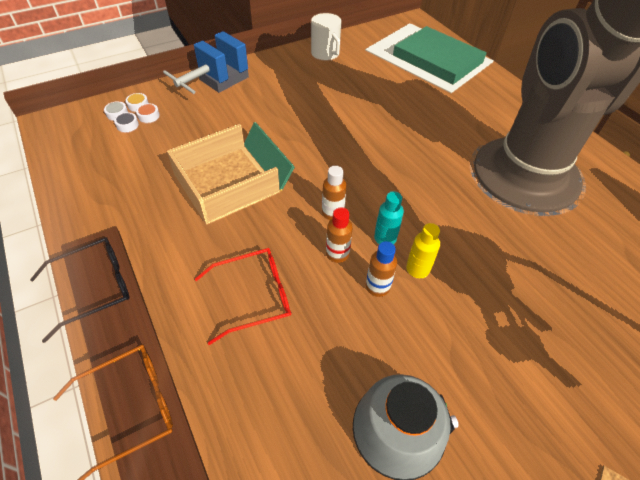

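View pics/side0.png

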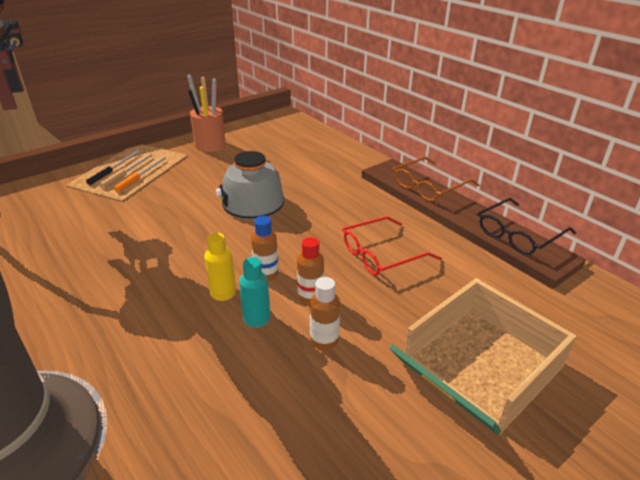

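Run:
```python
from h import *
def circ(p):
    A=np.c_[2*p[:,:2],np.ones(len(p))];s=np.linalg.lstsq(A,(p[:,:2]**2).sum(1),rcond=None)[0]
    return s[:2].round(1),round(float(np.sqrt(s[2]+s[0]**2+s[1]**2)),1)
Ws=[]
for c in("scene","side"):
    d=np.load(c+"0.npz");W=d["W"].reshape(-1,3);Ws.append(W)
W=np.concatenate(Ws); W=W[~np.isnan(W).any(1)]
for i,w in enumerate([Ws[0],Ws[1],W]):
  w=w[~np.isnan(w).any(1)]
  print("view",i)
  for n,c in dict(red=(472,-7),tq=(372,2),ye=(361,90),blue=(450,84),white=(431,-102)).items():
    m=np.hypot(w[:,0]-c[0],w[:,1]-c[1])<40
    b=w[m&(w[:,2]>15)&(w[:,2]<78)]; t=w[m&(w[:,2]>113)&(w[:,2]<122)]
    print(n,"body",circ(b),len(b),"cap",t.mean(0).round(1),len(t))
  m=(np.hypot(w[:,0]-555,w[:,1]-302)<45)
  t=w[m&(w[:,2]>106)&(w[:,2]<114)]; print("head",(t.min(0)+t.max(0))[:2]/2,np.ptp(t,0),np.median(t[:,2]))
  m=(np.abs(w[:,0]-560)<150)&(np.abs(w[:,1]+300)<130)
  t=w[m&(w[:,2]>62)&(w[:,2]<70)]
  r=cv2.minAreaRect(t[:,:2].astype(np.float32)); print("bin rim",r,len(t),t.min(0),t.max(0))
```

```text
view 0
red body (array([474.3,  -8.5]), 21.7) 528 cap [474.7  -8.  115.1] 161
tq body (array([374.3,   3. ]), 21.4) 527 cap [374.7   3.5 115. ] 153
ye body (array([361.7,  90.7]), 21.7) 567 cap [362.2  91.1 115.2] 171
blue body (array([447.6,  87.7]), 21.8) 547 cap [448.3  88.3 115.2] 198
white body (array([ 431.5, -100.5]), 21.5) 440 cap [432.1 -99.5 115. ] 128
head [556.44578389 305.21293127] [62.99051841 63.31565738  6.83116174] 109.4926012061963
bin rim ((589.30517578125, -278.8053894042969), (165.8470916748047, 169.80809020996094), 3.9829156398773193) 841 [ 500.98121331 -366.75240051   62.0080094 ] [ 676.55425421 -189.1121457    69.13436338]
view 1
red body (array([471.8,  -9.4]), 21.0) 626 cap [471.2 -10.7 116.2] 168
tq body (array([372.1,   2.1]), 21.5) 850 cap [371.3   0.8 116.3] 196
ye body (array([359.6,  90. ]), 21.4) 798 cap [359.1  88.3 116.4] 161
blue body (array([445.8,  86.5]), 21.0) 592 cap [444.8  85.6 116.1] 143
white body (array([ 429.5, -101.1]), 21.6) 892 cap [ 428.3 -102.4  116.3] 218
head [554.35043065 303.74983303] [64.70405582 65.33481616  6.59664168] 110.33
[... 172 characters left out ...]
76.61321583 -191.17199678   69.35278306]
view 2
red body (array([473.4,  -8.8]), 22.3) 1154 cap [473.   -9.4 115.7] 329
tq body (array([373. ,   2.7]), 22.3) 1377 cap [372.8   2.  115.7] 349
ye body (array([360.6,  90.7]), 22.3) 1365 cap [360.7  89.8 115.8] 332
blue body (array([446.9,  87.7]), 22.2) 1139 cap [446.8  87.2 115.6] 341
white body (array([ 430.3, -100.7]), 22.3) 1332 cap [ 429.7 -101.3  115.9] 346
head [554.96972292 303.97659246] [65.94264035 65.78833501  6.85290293] 109.622238986995
bin rim ((587.8912353515625, -278.95745849609375), (168.556640625, 169.8285675048828), 3.868539333343506) 2617 [ 498.6832711  -367.59598205   62.00777684] [ 676.61321583 -189.1121457    69.35278306]
```

The scene shows the red bottle at (339,238), with blue, white and turquoise about 100 mm away. The mixer head is at (409,408), and the bin at (228,170) has its green flap open at (268,155). I'll approach over the red bottle with the closing line at 30°, between the neighbours.

```bash
python3 -m pendant '[{"offset":[26.1,-59.7,0],"roll":-0.7,"claw":1},{"offset":[26.1,-59.7,0],"roll":-0.7,"claw":1},{"offset":[26.1,-59.7,0],"roll":-0.7,"claw":1},{"offset":[26.1,-59.7,0],"roll":-0.7,"claw":1},{"offset":[26.1,-59.7,0],"roll":-0.7,"claw":1},{"offset":[26.1,-59.7,0],"roll":-0.7,"claw":1},{"offset":[26.1,-59.7,0],"roll":-0.7,"claw":1},{"offset":[26.1,-59.7,0],"roll":-0.7,"claw":1},{"offset":[26.1,-59.7,0],"roll":-0.7,"claw":1},{"offset":[26.1,-59.7,0],"roll":-0.7,"claw":1},{"offset":[26.1,-59.7,0],"roll":-0.7,"claw":1},{"offset":[26.1,-59.7,0],"roll":-0.7,"claw":1}]' 30
python3 - <<'E'
from h import *
print(state()["joint_positions"].round(2))
for c in("scene","side"):
    d=np.load(c+"0.npz");W=d["W"];im=d["img"].astype(int)
    g=(im[...,1]>im[...,2]*1.3)&(im[...,1]>im[...,0]*1.0)&(np.abs(W[...,0]-490)<80)&(np.abs(W[...,1]+275)<110)&(W[...,2]>3)&(W[...,2]<75)
    p=W[g]; c0=p.mean(0); n=np.linalg.svd(p-c0)[2][2]
    print(c,len(p),p.min(0).round(),p.max(0).round(),c0.round(),n.round(3))
    t=p[p[:,2]>p[:,2].max()-5]; print("top edge",np.polyfit(t[:,1],t[:,0],1),t.mean(0),t[:,1].min(),t[:,1].max())
    m=(np.abs(W[...,0]-560)<150)&(np.abs(W[...,1]+300)<130)&(W[...,2]>62)&(W[...,2]<72)
    r=W[m]; 
    b=r[r[:,0]>655]; b=b[abs(b[:,1]+279)<70]; print("back wall x(y)",np.polyfit(b[:,1],b[:,0],1),b[:,0].mean())
    for lo,hi in((-400,-340),(-220,-150)):
        k=r[(r[:,1]>lo)&(r[:,1]<hi)&(abs(r[:,0]-588)<60)]; print("side y(x)",np.polyfit(k[:,0],k[:,1],1),k[:,1].mean(),k[:,2].mean())
E
```

```text
time_s: 2.4
tool_pos: [472.7, -10.9, 222.8]
ee_rot: [0.501, 0.866, -0.0, 0.0]
force: [-0.7, -0.7, -0.7]
opening: 87.8
grasp_force: 0.0
[-0.58  0.15  0.56  1.98 -0.09  1.03  0.55]
scene 1258 [ 465. -367.    4.] [ 509. -201.   57.] [ 487. -283.   35.] [-0.842 -0.061 -0.536]
top edge [-6.79489875e-02  4.54836576e+02] [ 473.8368399  -279.62540987   54.36212227] -365.6064201190987 -201.81214420655073
back wall x(y) [-6.22600768e-02  6.50947080e+02] 668.2447601612279
side y(x) [ 7.15879093e-02 -3.99268101e+02] -357.0059378691097 64.46836248404
side y(x) [ 6.38417026e-02 -2.36340966e+02] -198.74647538189774 64.7148621002469
side 855 [ 461. -370.   13.] [ 501. -205.   59.] [ 471. -298.   51.] [-0.891 -0.059 -0.449]
top edge [-6.30334797e-02  4.51278558e+02] [ 469.76058016 -293.20961694   55.44054711] -369.81962577041816 -205.22581280298897
back wall x(y) [-6.75485795e-02  6.46065264e+02] 665.1718606412617
side y(x) [ 6.55818108e-02 -3.97392663e+02] -359.05453758225883 66.28826954733947
side y(x) [ 6.80976881e-02 -2.41027309e+02] -201.11410009819323 65.94309957819814
```

```bash
python3 -m pendant '[{"offset":[0,0.2,-5],"roll":0,"claw":1},{"offset":[0,0.2,-10],"roll":0,"claw":1},{"offset":[0,0.2,-13],"roll":0,"claw":1},{"offset":[0,0.2,-16],"roll":0,"claw":1},{"offset":[0,0.2,-17.2],"roll":0,"claw":1},{"offset":[0,0.2,-17.2],"roll":0,"claw":1},{"offset":[0,0.2,-17.2],"roll":0,"claw":-1},{"offset":[0,0.2,-17.2],"roll":0,"claw":-1},{"offset":[0,0.2,-17.2],"roll":0,"claw":-1},{"offset":[0,0.2,-17.2],"roll":0,"claw":-1},{"offset":[0,0.2,-17.2],"roll":0,"claw":-1},{"offset":[0,0.2,-17.2],"roll":0,"claw":-1}]' 30
```

```text
time_s: 3.9
tool_pos: [472.4, -6.8, 50.8]
ee_rot: [0.499, 0.867, 0.0, 0.0]
force: [0.2, 1.1, 1.7]
opening: 43.4
grasp_force: 30.0
```

```bash
python3 -m pendant '[{"offset":[0,0,3],"roll":0,"claw":-1},{"offset":[0,0,7],"roll":0,"claw":-1},{"offset":[0,0,12],"roll":0,"claw":-1},{"offset":[0,0,15],"roll":0,"claw":-1},{"offset":[0,0,16],"roll":0,"claw":-1},{"offset":[1.3,5,16],"roll":0,"claw":-1},{"offset":[2.7,10,16],"roll":0,"claw":-1},{"offset":[4,15,16],"roll":0,"claw":-1},{"offset":[5.4,20,16],"roll":0,"claw":-1},{"offset":[6.7,25,15],"roll":0,"claw":-1},{"offset":[8.3,31.1,14],"roll":0,"claw":-1},{"offset":[8.3,31.1,14],"roll":0,"claw":-1}]'
python3 - <<'E'
from h import *
print(state()["tool_pos"])
for c in("scene","side"):
    f=grab_frame(c);W=cloud(f)
    if c=="scene": cv2.imwrite("pics/s1.png",f["img"][200:480,200:640])
    for lo,hi in((140,205),):
        w=W[(np.hypot(W[...,0]-555,W[...,1]-304)<45)&(W[...,2]>lo-15)&(W[...,2]<lo+25)]
        if len(w)<30: print(c,len(w));continue
        A=np.c_[2*w[:,:2],np.ones(len(w))];s=np.linalg.lstsq(A,(w[:,:2]**2).sum(1),rcond=None)[0]
        print(c,s[:2],np.sqrt(s[2]+s[0]**2+s[1]**2),len(w),w[:,2].min())
E
```

```text
time_s: 5.4
tool_pos: [553.0, 309.7, 186.5]
ee_rot: [0.496, 0.868, -0.002, -0.002]
force: [-0.0, -0.6, -2.0]
opening: 43.6
grasp_force: 30.0
[553.03891938 309.66275779 186.49088799]
scene 0
side [552.83473415 302.26588969] 20.35926572650834 278 136.41428416014247
```

View pics/s1.png

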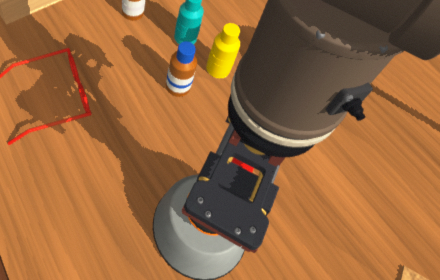

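The crop shows the gripper centred over the mixer head around (225,215), bottle hidden underneath. I'll settle and come down to just above contact.

```bash
python3 -m pendant '[{"offset":[0,0,-1],"roll":0,"claw":-1},{"offset":[0.1,0.1,-2],"roll":0,"claw":-1},{"offset":[0.1,0.1,-2.4],"roll":0,"claw":-1},{"offset":[0.1,0.1,-2.4],"roll":0,"claw":-1},{"offset":[0.1,0.1,-2.4],"roll":0,"claw":-1}]'
python3 - <<'E'
from h import *
s=state();print(s["tool_pos"],s["force"],s["joint_positions"].round(2))
f=grab_frame("side");W=cloud(f)
for z0,z1,c in((122,165,22),(104,114,32)):
    w=W[(np.hypot(W[...,0]-555,W[...,1]-304)<45)&(W[...,2]>z0)&(W[...,2]<z1)]
    A=np.c_[2*w[:,:2],np.ones(len(w))];q=np.linalg.lstsq(A,(w[:,:2]**2).sum(1),rcond=None)[0]
    print(q[:2],np.sqrt(q[2]+q[0]**2+q[1]**2),len(w),w.min(0),w.max(0))
cv2.imwrite("pics/s2.png",cv2.resize(f["img"][60:240,150:350],None,fx=3,fy=3))
E
```

```text
time_s: 6.12
tool_pos: [556.5, 305.2, 167.0]
ee_rot: [0.499, 0.867, 0.0, 0.0]
force: [-0.4, -0.2, -0.5]
opening: 43.6
grasp_force: 30.0
[556.45865951 305.2012116  167.00346688] [-0.41773502 -0.20385836 -0.54449642] [-0.88  0.5   0.43  1.66 -0.23  1.04  0.15]
[555.56000417 301.15023677] 20.678421670657922 439 [532.68364533 277.19370928 122.08514933] [576.58051843 313.48214387 164.90888257]
[552.60793667 301.36808245] 24.624400232893205 274 [522.06018827 271.68667316 104.04296712] [586.31689673 331.17403521 113.28460366]
```

View pics/s2.png

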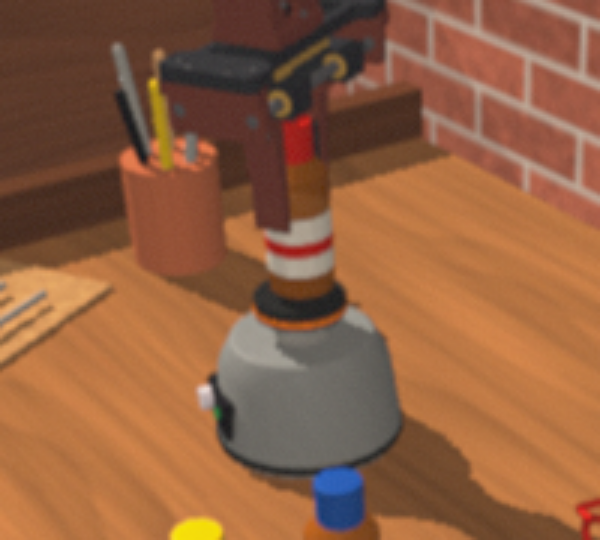

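The bottle is upright and centred over the black head (300,295). Pressing in small steps.

```bash
python3 -m pendant '[{"offset":[-0.1,-0.1,-0.5],"roll":0,"claw":-1},{"offset":[-0.1,-0.1,-0.8],"roll":0,"claw":-1},{"offset":[-0.1,-0.1,-1.1],"roll":0,"claw":-1},{"offset":[-0.1,-0.1,-1.3],"roll":0,"claw":-1},{"offset":[-0.1,-0.1,-1.5],"roll":0,"claw":-1},{"offset":[-0.1,-0.1,-1.5],"roll":0,"claw":-1},{"offset":[-0.1,-0.1,-1.5],"roll":0,"claw":-1}]'
```

```text
time_s: 7.05
tool_pos: [555.4, 304.2, 152.0]
ee_rot: [0.499, 0.867, 0.0, 0.0]
force: [-1.6, -1.3, 5.4]
opening: 43.5
grasp_force: 30.0
```

```bash
python3 -m pendant '[{"offset":[0,0,-0.1],"roll":0,"claw":-1},{"offset":[0,0,-0.2],"roll":0,"claw":-1},{"offset":[0,0,-0.2],"roll":0,"claw":-1}]';python3 -m pendant '[{"offset":[0,0,-0.1],"roll":0,"claw":-1},{"offset":[0,0,-0.1],"roll":0,"claw":-1}]'; python3 -m pendant '[{"offset":[0,0,-0.1],"roll":0,"claw":-1},{"offset":[0,0,-0.1],"roll":0,"claw":-1}]'
```

```text
time_s: 7.42
tool_pos: [555.4, 304.2, 150.1]
ee_rot: [0.499, 0.867, 0.0, 0.0]
force: [-0.9, -0.2, 7.1]
opening: 43.4
grasp_force: 30.0
time_s: 7.68
tool_pos: [555.4, 304.2, 149.1]
ee_rot: [0.499, 0.867, 0.0, 0.0]
force: [-2.4, -1.8, 7.7]
opening: 43.8
grasp_force: 30.0
time_s: 7.92
tool_pos: [555.5, 304.2, 148.7]
ee_rot: [0.499, 0.867, 0.0, 0.0]
force: [-2.4, -1.7, 9.4]
opening: 43.3
grasp_force: 30.0
```

```bash
python3 -m pendant '[{"offset":[0,0,-0.1],"roll":0,"claw":-1},{"offset":[0,0,-0.1],"roll":0,"claw":-1},{"offset":[0,0,-0.1],"roll":0,"claw":-1}]'
```

```text
time_s: 8.3
tool_pos: [555.7, 304.3, 148.5]
ee_rot: [0.499, 0.867, 0.001, 0.0]
force: [-4.3, -3.2, 15.1]
opening: 43.5
grasp_force: 30.0
```

At the hard stop (force jumped with no travel). Hold.

```bash
python3 -m pendant '[{"offset":[0,0,0]},{"offset":[0,0,0]}]' ; python3 -m pendant '[{"offset":[0,0,0],"roll":0,"claw":-1},{"offset":[0,0,0],"roll":0,"claw":-1},{"offset":[0,0,0],"roll":0,"claw":-1},{"offset":[0,0,0],"roll":0,"claw":-1},{"offset":[0,0,0],"roll":0,"claw":-1},{"offset":[0,0,0],"roll":0,"claw":-1},{"offset":[0,0,0],"roll":0,"claw":-1},{"offset":[0,0,0],"roll":0,"claw":-1},{"offset":[0,0,0],"roll":0,"claw":-1},{"offset":[0,0,0],"roll":0,"claw":-1}]'; python3 -m pendant '[{"offset":[0,0,0],"roll":0,"claw":-1},{"offset":[0,0,0],"roll":0,"claw":-1},{"offset":[0,0,0],"roll":0,"claw":-1},{"offset":[0,0,0],"roll":0,"claw":-1},{"offset":[0,0,0],"roll":0,"claw":-1},{"offset":[0,0,0],"roll":0,"claw":-1},{"offset":[0,0,0],"roll":0,"claw":-1},{"offset":[0,0,0],"roll":0,"claw":-1},{"offset":[0,0,0],"roll":0,"claw":-1},{"offset":[0,0,0],"roll":0,"claw":-1}]'
```

```text
time_s: 9.55
tool_pos: [555.7, 304.3, 148.5]
ee_rot: [0.499, 0.867, 0.001, 0.0]
force: [-4.7, -1.7, 15.6]
opening: 43.7
grasp_force: 30.0
time_s: 10.8
tool_pos: [555.6, 304.3, 148.5]
ee_rot: [0.499, 0.867, 0.001, 0.0]
force: [-4.4, -2.2, 16.1]
opening: 43.6
grasp_force: 30.0validation failed for argument at $[0]...
```

Run:
```python
from h import *
f=grab_frame("side");W=cloud(f)
w=W[(np.hypot(W[...,0]-555,W[...,1]-304)<33)&(np.hypot(W[...,0]-555,W[...,1]-304)>25)&(W[...,2]>85)&(W[...,2]<120)]
print(np.percentile(w[:,2],[50,70,80,90,97]))
```

```text
[ 95.77731784  98.14565571  98.81535276  99.81615793 113.92731359]
```

Depth confirms the head top at about 98 mm (fully down), and it was held about 2.5 s. Now lift and carry to the bin.

```bash
python3 -m pendant '[{"offset":[0,0,3],"roll":0,"claw":-1},{"offset":[0,0,6],"roll":0,"claw":-1},{"offset":[0.5,-5,6],"roll":0.1,"claw":-1},{"offset":[1,-10,6],"roll":0.2,"claw":-1},{"offset":[1.5,-15,6],"roll":0.3,"claw":-1},{"offset":[2,-20,6],"roll":0.45,"claw":-1},{"offset":[2.5,-25,6],"roll":0.55,"claw":-1},{"offset":[3,-30,6],"roll":0.7,"claw":-1},{"offset":[3.5,-35,6],"roll":0.8,"claw":-1},{"offset":[4,-40,6],"roll":0.9,"claw":-1},{"offset":[4.6,-46,6],"roll":1.0,"claw":-1},{"offset":[5.2,-52,6],"roll":1.11,"claw":-1}]';python3 -m pendant '[{"offset":[0.6,-5,0],"roll":0,"claw":-1},{"offset":[0.6,-6.1,0],"roll":0,"claw":-1},{"offset":[0.6,-6.1,0],"roll":0,"claw":-1},{"offset":[0.6,-6.1,0],"roll":0,"claw":-1},{"offset":[0.6,-6.1,0],"roll":0,"claw":-1}]'; python3 -c "
from h import *
s=state();print(s['joint_positions'].round(2),s['ee_rot'])"
```

```text
time_s: 12.35
tool_pos: [607.3, -217.2, 206.0]
ee_rot: [-0.035, 0.999, 0.0, -0.0]
force: [-0.1, 0.1, -0.8]
opening: 43.5
grasp_force: 30.0
time_s: 12.98
tool_pos: [613.8, -274.7, 206.7]
ee_rot: [-0.034, 0.999, 0.0, 0.0]
force: [-0.8, -0.7, -1.4]
opening: 43.6
grasp_force: 30.0
[ 0.12  0.52  0.35  1.51 -0.19  1.15  2.14] [-3.38994723e-02  9.99425146e-01  4.28303862e-04  1.37639900e-04]
```

```bash
python3 -m pendant '[{"offset":[0,-0.2,-5],"roll":0,"claw":-1},{"offset":[0,-0.2,-9],"roll":0,"claw":-1},{"offset":[0,-0.2,-12],"roll":0,"claw":-1},{"offset":[0,-0.2,-14],"roll":0,"claw":-1},{"offset":[0,-0.2,-14.6],"roll":0,"claw":-1},{"offset":[0,-0.2,-14.8],"roll":0,"claw":-1},{"offset":[0,-0.2,-14.8],"roll":0,"claw":-1}]'; python3 -m pendant '[{"offset":[0,0,-0.1],"roll":0,"claw":-1},{"offset":[0,0,-0.2],"roll":0,"claw":-1},{"offset":[0,0,-0.2],"roll":0,"claw":-1}]'
```

```text
time_s: 13.85
tool_pos: [613.9, -279.0, 59.8]
ee_rot: [-0.033, 0.999, -0.0, 0.001]
force: [-0.4, -0.4, -1.1]
opening: 43.6
grasp_force: 30.0
time_s: 14.22
tool_pos: [613.3, -278.8, 56.8]
ee_rot: [-0.033, 0.999, 0.0, 0.0]
force: [-0.5, -0.2, -1.9]
opening: 43.3
grasp_force: 30.0
```

```bash
python3 -m pendant '[{"offset":[0,0,-0.1],"roll":0,"claw":-1},{"offset":[0,0,-0.1],"roll":0,"claw":-1}]'
```

```text
time_s: 14.48
tool_pos: [613.6, -278.8, 56.7]
ee_rot: [-0.033, 0.999, 0.0, 0.0]
force: [-2.1, 1.8, 6.0]
opening: 43.2
grasp_force: 30.0
```

```bash
python3 -m pendant '[{"offset":[0,0,0.05],"roll":0,"claw":0.1},{"offset":[0,0,0.05],"roll":0,"claw":0.2},{"offset":[0,0,0.05],"roll":0,"claw":0.5},{"offset":[0,0,0.05],"roll":0,"claw":0.8},{"offset":[0,0,0.05],"roll":0,"claw":0.8},{"offset":[0,0,3],"roll":0,"claw":0.8},{"offset":[0,0,7],"roll":0,"claw":0.8},{"offset":[0,0,11],"roll":0,"claw":0.8},{"offset":[0,0,14],"roll":0,"claw":0.8},{"offset":[0,0,14],"roll":0,"claw":0.8}]'
python3 - <<'E'
from h import *
f=grab_frame("side");W=cloud(f);cv2.imwrite("pics/s3.png",f["img"])
w=W[(np.abs(W[...,0]-613)<45)&(np.abs(W[...,1]+278)<45)&(W[...,2]>15)&(W[...,2]<85)]
A=np.c_[2*w[:,:2],np.ones(len(w))];q=np.linalg.lstsq(A,(w[:,:2]**2).sum(1),rcond=None)[0]
print(q[:2],np.sqrt(q[2]+q[0]**2+q[1]**2),len(w))
E
```

```text
time_s: 15.72
tool_pos: [614.5, -279.5, 198.4]
ee_rot: [-0.033, 0.999, -0.001, 0.002]
force: [-0.8, 0.6, -0.9]
opening: 78.8
grasp_force: 0.0
[ 619.12778634 -275.36601279] 26.877017171303475 1160
```

View pics/s3.png

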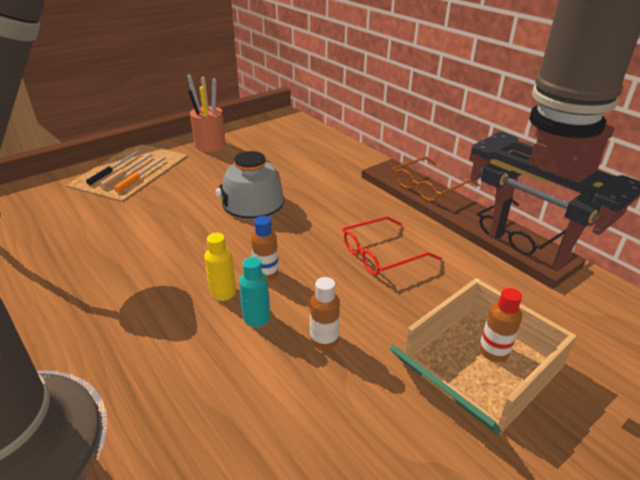

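The bottle stands upright in the bin at (500,330), released. Next: close the fingers and go in front of the flap.

```bash
python3 -m pendant '[{"offset":[-5,-0.3,0],"roll":0,"claw":-1},{"offset":[-10,-0.5,0],"roll":0,"claw":-1},{"offset":[-15,-0.8,0],"roll":0,"claw":-1},{"offset":[-18.5,-1,0],"roll":0,"claw":-1},{"offset":[-18.5,-1,0],"roll":0,"claw":-1},{"offset":[-18.5,-1,-5],"roll":0,"claw":-1},{"offset":[-18.5,-1,-10],"roll":0,"claw":-1},{"offset":[-18.5,-1,-14],"roll":0,"claw":-1},{"offset":[-18.5,-1,-16],"roll":0,"claw":-1},{"offset":[-18.5,-1,-16.2],"roll":0,"claw":-1},{"offset":[-18.5,-1,-16.2],"roll":0,"claw":-1}]'
python3 -c "
from h import *
s=state();print(s['joint_positions'].round(2),s['force'])"
```

```text
time_s: 17.15
tool_pos: [428.7, -288.8, 33.6]
ee_rot: [-0.033, 0.999, 0.0, -0.0]
force: [0.3, 0.6, 0.9]
opening: 0.7
grasp_force: 0.0
[ 0.25  0.5   0.31  2.04 -0.25  0.64  2.37] [0.2667104  0.55529254 0.92833474]
```

Push along the bin's x axis, in moderate steps.

```bash
python3 -m pendant '[{"offset":[1,0.07,0],"roll":0,"claw":-1},{"offset":[2,0.13,0],"roll":0,"claw":-1},{"offset":[3,0.2,0],"roll":0,"claw":-1},{"offset":[3.6,0.24,0],"roll":0,"claw":-1},{"offset":[4.2,0.28,0],"roll":0,"claw":-1},{"offset":[4.7,0.31,0],"roll":0,"claw":-1},{"offset":[5.2,0.34,0],"roll":0,"claw":-1},{"offset":[5.2,0.34,0],"roll":0,"claw":-1}]'; python3 -m pendant '[{"offset":[0.2,0,0],"roll":0,"claw":-1},{"offset":[0.3,0,0],"roll":0,"claw":-1},{"offset":[0.3,0,0],"roll":0,"claw":-1}]';python3 -m pendant '[{"offset":[0.1,0,0],"roll":0,"claw":-1},{"offset":[0.2,0,0],"roll":0,"claw":-1},{"offset":[0.2,0,0],"roll":0,"claw":-1}]'
```

```text
time_s: 18.15
tool_pos: [481.1, -285.3, 33.6]
ee_rot: [-0.033, 0.999, -0.0, 0.0]
force: [-0.3, 0.2, 0.1]
opening: 0.5
grasp_force: 0.0
time_s: 18.52
tool_pos: [483.3, -285.3, 33.6]
ee_rot: [-0.033, 0.999, 0.0, 0.0]
force: [-1.1, 0.7, 0.2]
opening: 0.6
grasp_force: 0.4
time_s: 18.9
tool_pos: [485.4, -285.4, 33.7]
ee_rot: [-0.033, 0.999, -0.0, 0.0]
force: [0.0, 0.1, -0.4]
opening: 0.5
grasp_force: 0.3
```

```bash
for i in 1; do python3 -m pendant '[{"offset":[0.1,0,0],"roll":0,"claw":-1},{"offset":[0.2,0,0],"roll":0,"claw":-1},{"offset":[0.2,0,0],"roll":0,"claw":-1}]'; done; python3 -m pendant '[{"offset":[0.1,0,0],"roll":0,"claw":-1},{"offset":[0.2,0,0],"roll":0,"claw":-1},{"offset":[0.2,0,0],"roll":0,"claw":-1}]'
python3 - <<'E'
from h import *
f=grab_frame("scene");cv2.imwrite("pics/s4.png",cv2.resize(f["img"][90:240,120:340],None,fx=3,fy=3))
E
```

```text
time_s: 19.27
tool_pos: [487.3, -285.4, 33.6]
ee_rot: [-0.033, 0.999, 0.0, -0.0]
force: [-1.3, 0.4, 0.5]
opening: 0.9
grasp_force: 0.7
time_s: 19.65
tool_pos: [487.3, -285.4, 33.5]
ee_rot: [-0.032, 0.999, 0.001, -0.002]
force: [-7.5, 0.7, 4.9]
opening: 0.6
grasp_force: 3.7
```

View pics/s4.png

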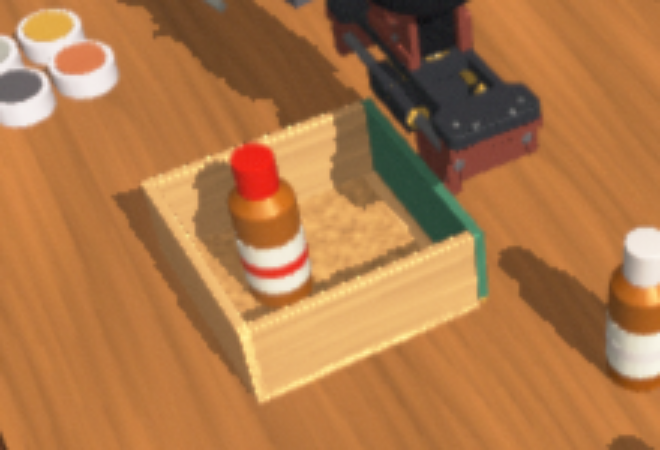

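The flap is shut, its edge at (425,190) flush with the walls, and contact is at its stop (7.5 N). Back away.

```bash
python3 -m pendant '[{"offset":[-0.5,0,0],"roll":0,"claw":-1},{"offset":[-3,-0.2,0],"roll":0,"claw":-1},{"offset":[-6,-0.4,0],"roll":0,"claw":-1},{"offset":[-6,-0.4,4],"roll":0,"claw":-1},{"offset":[-6,-0.4,9],"roll":0,"claw":-1},{"offset":[-6,-0.4,14],"roll":0,"claw":-1},{"offset":[-6,-0.4,14],"roll":0,"claw":-1},{"offset":[-6,-0.4,14],"roll":0,"claw":-1}]'
python3 - <<'E'
from h import *
f=grab_frame("scene");W=cloud(f);im=f["img"].astype(int);cv2.imwrite("pics/s5.png",f["img"])
g=(im[...,1]>im[...,2]*1.3)&(im[...,1]>im[...,0])&(np.abs(W[...,0]-500)<60)&(np.abs(W[...,1]+275)<110)&(W[...,2]>3)&(W[...,2]<75)
p=W[g];n=np.linalg.svd(p-p.mean(0))[2][2];print(n,p.min(0),p.max(0))
E
```

```text
time_s: 20.7
tool_pos: [429.4, -289.0, 173.3]
ee_rot: [-0.033, 0.999, 0.0, 0.0]
force: [-0.4, 1.0, -0.6]
opening: 0.4
grasp_force: 0.0
[-0.99633833 -0.07789079 -0.03525555] [ 493.38069168 -365.38298488    8.8627018 ] [ 511.34861323 -199.03629705   68.2427968 ]
```

View pics/s5.png

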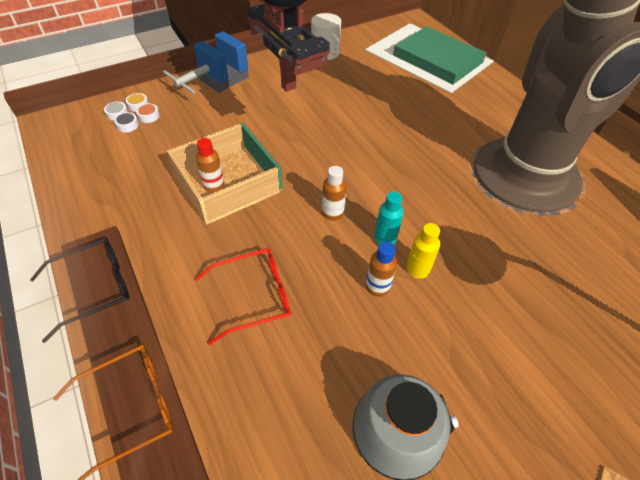

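The flap at (262,157) is shut, the bottle stands in the bin at (209,165), and everything else is in place.

```bash
python3 -c "
from h import *
print(order.job_done())"
```

```text
the job is handed in; nothing more can be done
None
```

The job is handed in: the red bottle held the mixer head fully down for about 2.5 s (wrist force about 16 N), it now stands upright in the bin, and the flap is pushed shut; the other bottles and the red frame were not touched.

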